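# Tip the game carton into its display lane and press it home

### The arm

A 6-joint arm with a two-finger parallel gripper is mounted at the origin on the work surface. World frame = base frame: x ahead of the robot, y to its left, z up, the work surface at z = 0. Lengths are in m, angles in rad, forces in N, time in s.
With the tool pointing down it reaches from about 0.35 to 0.975 m from the base axis. Payload 4.9 kg.
Tool frame: the origin (TCP) lies between the finger pads; the fingertips stand 14 mm ahead of it and the grasp point (between the pads) lies 5 mm behind it (manip.tcp_to_tips is the distance from the TCP to the fingertips, in m); z points along the fingers, y is the line along which they close (so a half turn about z gives the same grasp; the last joint's range is limited). The gripper opens to 85 mm and grips with 20 to 120 N. Pads are 22 mm wide; open, the fingers measure 114 mm over their backs; the gripper's body (76 mm by 85 mm) begins 54 mm behind the grasp point. The pads swing forward as they close: fully open they stand 13 mm farther back than shut.
Start: joints at [1.151, 0.053, 1.613, -0, 1.476, -0.119], TCP at [0.185, 0.597, 0.245] pointing down, gripper open.
Joint ranges: [-3.01, 3.01], [-1.01, 2.22], [0.06, 2.58], [-1.02, 4.17], [0.09, 2.62], [-3.14, 3.14]. Speed limits (rad/s): [2.57, 2.57, 3.14, 3.14, 3.14, 3.14].

### API

Orientations are given as a unit quaternion [w, x, y, z].
In Python, from plant import manip gives the robot as it stands.
- The arm moves only by the tool servo_tool, never from a script. Its argument "moves" is a list that holds one entry, the list of rows, each a list of 7 numbers: the shift along the tool's x, y, z in mm, then the turn, a rotation vector about the tool's x, y, z in degrees, then the finger opening in mm, from 0 to 85.4. In form: [[[x, y, z, ax, ay, az, fingers], ...]]. A call has 1 to 12 rows; each row shifts and turns the commanded pose from where the row before left it, along the tool's axes as they then stand; what a row does not reach is not made up. A row lasts 1/8 s, in which the tool goes at most 62.5 mm and 10.7 degrees, less where a joint would pass 70% of its speed; a pose out of reach is approached as far as the arm can. A call with a gripper value outside its range is refused whole. The fingers move at their own pace and stop on an object; the grip force is fixed at half the most. Time passes only in rows, so rows that do not move let the fingers close. It gives the time, the measured TCP pose, the force, the opening and the grip force at its end, in the units of the state.
- manip.state(): the state, without advancing time (a new reading comes with each control period).
- manip.grab_frame(name): name is "side" or "top" or "wrist"; returns a dict with "image" (400x640x3 uint8, blue, green, red), "mtx" (3x3 intrinsics, pixels), "dist_coeffs" ([k1, k2, p1, p2, k3] as OpenCV has them; the pictures are not rectified), "eye" and "rotation" of the camera in the world. Camera axes: x right, y down, z forward; pixel columns grow to the right and rows downward; lengths in m; the calibration is good to about 2 mm. A picture is of the moment at which its call begins. There is no depth.
- manip.job_done(): hands the job in; it is judged then, once.
The state is a dict: "time": time; "joint_pos": joint angles; "joint_vel": joint speeds; "joint_efforts": joint torques, N m; "tool_pos": TCP position; "tool_rot": TCP orientation; "contact_force": force on the tool from outside, world axes, zero at the start; "ft_torque": the same for the moment, N m; "gripper_width": opening from 0.0 (shut) to 1.0 (fully open); "grasp_force": force on a finger pad.
Only numpy, scipy, OpenCV 4.12 (cv2) and the standard library are available. Lean on these libraries where they do the work, as an engineer would, in place of code of your own. Each camera call takes 0.05 s, during which the arm holds its last target. There are 200 camera calls.

### The job

Tip the tall red carton over onto its side by pushing it near its top, towards the black bumper, so that it lies down along the display lane; do not lift it. Then push it along the lane against the sprung bumper until the orange catch pops up behind it and keeps it there, and let go. The carton dents easily, so never press on it with more than 20 N, and leave the mug, the snow globe and the blue card box alone.

Things in the scene. Friction and masses are not known exactly. Their poses are not given: they have to be found in the camera images.
- lane: Fixed display lane: grey deck 450 x 150 mm, 20 mm thick, low aluminium rails along both sides (104 mm apart inside, flared above, tops 28 mm above the deck). Its x runs along the lane to the bumper, z up. Origin: centre line, table height, under the bumper-side face of the orange catch. Deck from x = -200 mm (open end) to +250; a blue end plate stands at +238, 75 mm above the deck
- lane_end (a point): The point on the deck's surface, 20 mm above the table, straight above the lane's origin; axes as the lane. When the carton is home, the centre of its underside is 38 mm above this point
- carton: Loose tall red carton, yellow and white panels: 76 mm thick (its x), 96 wide (y), 200 tall (z), 0.32 to 0.5 kg, evenly filled. Origin: centre of its underside. It starts standing near the deck's open end, its x along the lane's within 0.04 rad. Its card grips the fingers: they must rise with it along its arc as it tips, or they jam. Lying, its z is along lane x, its underside faces the open end
- catch (a joint): Orange spring catch in the middle of the deck, 30 mm wide, 14 mm long (lane x -14 to 0 mm), sliding up and down. 0 = fully up, 8 mm above the deck; 0.008 m or more = pressed flush by what lies on it (about 0.8 N keeps it down). It springs up by itself when uncovered
- catch_top (a point): Centre of the catch's top face
- bumper (a joint): Travel of the sprung black rubber bumper at the closed end, along lane x: 0 = relaxed, up to 0.010 m pressed. About 3 N per mm. With the carton home behind the catch it is pressed about 2 mm (6 N); the carton must go slightly farther (1 to 2 mm if askew), against 2 to 6 N of sliding friction too, before the catch can rise
- bumper_face (a point): Centre of the bumper's face (36 mm wide, 50 mm tall), 38 mm above the deck; relaxed it stands at lane x = +198 mm
- mug: Loose blue mug, 90 mm tall, 76 mm across, on the table. Origin: centre of its underside. Bystander
- globe: Loose snow globe, 91 mm tall, 72 mm across, on the table. Origin: centre of its underside. Bystander
- cardbox: Loose flat blue card box, 64 x 90 x 36 mm, on the table. Origin: centre of its underside. Bystander
Not all that is in view belongs to the job. Of the things like the carton, leave any that is grey or turquoise; of the rest the larger one is meant.

How it is judged:
By the outcome, as a careful person would: the job done as asked, in the order asked, and still so for the second after the job is handed in, with the robot touching nothing.
It also fails if it takes over 69 s, if anything falls off the work surface, if the arm or the gripper's body presses on something with over 40 N, if the wrist force passes 120 N, or if a joint passes its speed limit or range.

## Working session

There is one attempt and no reset: what is moved stays moved. The work goes in short steps, Python scripts to look and compute and a tool call to move; the robot and the scene stay as the last step left them, time stands still between calls to the robot, and variables do not carry over. Pictures are saved under pics/ and viewed, at most 10 in all, crops included, and the job is handed in when it is done.

Besides the shell and the picture viewer there is one more tool, called after "Emit:" in YAML: its name, and indented under it one key for each argument. servo_tool: Moves the arm, as the interface text tells. Its arguments: {"type":"object","properties":{"moves":{"type":"array"}},"required":["moves"]}

```bash
mkdir -p pics; cat > h.py <<'E'
from plant import manip
import numpy as np, cv2
def grab(n,f=None):
    d=manip.grab_frame(n)
    if f: cv2.imwrite('pics/'+f,d['image'])
    return d
def ray(d,px):
    u=cv2.undistortPoints(np.array(px,float).reshape(-1,1,2),np.array(d['mtx']),np.array(d['dist_coeffs'])).reshape(-1,2)
    v=np.c_[u,np.ones(len(u))]@np.array(d['rotation']).T
    return np.array(d['eye']),v
def onz(d,px,z):
    e,v=ray(d,px); return e+v*((z-e[2])/v[:,2])[:,None]
def proj(d,P):
    R=np.array(d['rotation']); rv,_=cv2.Rodrigues(R.T)
    return cv2.projectPoints(np.array(P,float).reshape(-1,1,3),rv,-R.T@np.array(d['eye']),np.array(d['mtx']),np.array(d['dist_coeffs']))[0].reshape(-1,2)
E
python3 - <<'E'
from h import *
for n in('top','side'):
    d=grab(n,n+'0.png'); print(n,np.round(d['eye'],3),np.round(d['rotation'],3).tolist())
s=manip.state(); print(s['tool_rot'],s['tool_pos'],s['time'],s['contact_force'])
E
```

```text
top [ 0.37  -0.04   1.179] [-0.045, 0.714, -0.696, 0.059]
side [0.411 0.44  0.727] [0.041, -0.107, 0.94, -0.321]
[-2.37398695e-04  1.49835920e-01  9.88710430e-01 -9.09285148e-04] [0.18496948 0.59643086 0.24416898] 0.1 [ 0.15138537 -0.41374394  0.26825326]
```

View pics/top0.png

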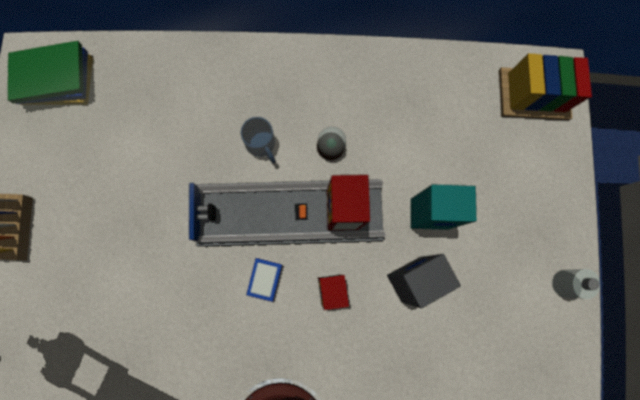

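View pics/side0.png

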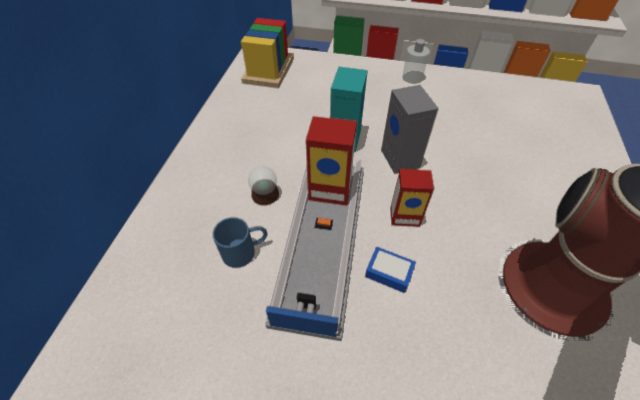

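The top view shows the lane with the bumper at left (205,212), the orange catch at (302,212) and the big red carton's top at (349,199). The side view confirms the carton standing at the open end. The mug, globe and card box sit beside the lane.

```bash
cat > loc.py <<'E'
from h import *
d=grab('top'); im=d['image']; hsv=cv2.cvtColor(im,cv2.COLOR_BGR2HSV)
def mask(lo,hi,roi):
    m=cv2.inRange(hsv,lo,hi); o=np.zeros_like(m); x0,y0,x1,y1=roi; o[y0:y1,x0:x1]=m[y0:y1,x0:x1]; return o
def rect(m):
    c=max(cv2.findContours(m,0,1)[0],key=cv2.contourArea); return cv2.minAreaRect(c),c
E
python3 - <<'E'
from loc import *
r,c=rect(mask((5,150,100),(20,255,255),(280,195,320,230))); print('catch',r); C=onz(d,[r[0]],.028)[0]; print(C)
r,c=rect(mask((105,100,40),(125,255,255),(180,170,205,250))); print('plate',r); print(onz(d,cv2.boxPoints(r),.095))
r,c=rect(mask((0,150,100),(6,255,255),(320,165,380,225))); print('top',r); b=onz(d,cv2.boxPoints(r),.22);print(b,b.mean(0))
print('bump',onz(d,[[209,212]],.06))
# lane edges via Hough
g=cv2.cvtColor(im,cv2.COLOR_BGR2GRAY)
L=cv2.createLineSegmentDetector().detect(g)[0].reshape(-1,4)
for l in L:
    if np.hypot(l[2]-l[0],l[3]-l[1])>50 and 170<l[1]<250 and 185<l[0]<390: 
        p=onz(d,l.reshape(2,2),.048); v=p[1]-p[0]; print(l.round(1),p.round(3)[:,:2].tolist(),np.arctan2(v[1],v[0])%np.pi)
z=cv2.resize(im[150:320,180:400],None,fx=3.5,fy=3.5,interpolation=2); cv2.imwrite('pics/c1.png',z)
E
```

```text
catch ((302.0, 211.0), (12.0, 6.0), 90.0)Traceback (most recent call last):
  File "<stdin>", line 2, in <module>
  File "h.py", line 12, in onz
    e,v=ray(d,px); return e+v*((z-e[2])/v[:,2])[:,None]
        ~~~^^^^^^
  File "h.py", line 9, in ray
    v=np.c_[u,np.ones(len(u))]@np.array(d['rotation']).T
      ~~~~~~~~~~~~~~~~~~~~~~~~^~~~~~~~~~~~~~~~~~~~~~~~~~
ValueError: matmul: Input operand 1 has a mismatch in its core dimension 0, with gufunc signature (n?,k),(k,m?)->(n?,m?) (size 4 is different from 3)
```

```bash
sed -i "s/d=manip.grab_frame(n)/d=dict(manip.grab_frame(n)); q=np.array(d['rotation']); d['rotation']=Rot.from_quat(q[[1,2,3,0]]).as_matrix()/; 1a from scipy.spatial.transform import Rotation as Rot" h.py
python3 - <<'E'
from loc import *
print(d['rotation'].round(3).tolist())
r,c=rect(mask((5,150,100),(20,255,255),(280,195,320,230))); C=onz(d,[r[0]],.028)[0]; print(C)
r,c=rect(mask((105,100,40),(125,255,255),(180,170,205,250))); print('plate',r); print(onz(d,cv2.boxPoints(r),.095))
r,c=rect(mask((0,150,100),(6,255,255),(320,165,380,225))); print('top',r); b=onz(d,cv2.boxPoints(r),.22);print(b,b.mean(0))
print('bump',onz(d,[[209,212]],.06))
g=cv2.cvtColor(im,cv2.COLOR_BGR2GRAY)
L=cv2.createLineSegmentDetector().detect(g)[0].reshape(-1,4)
for l in L:
    if np.hypot(l[2]-l[0],l[3]-l[1])>50 and 170<l[1]<250 and 185<l[0]<390: 
        p=onz(d,l.reshape(2,2),.048); v=p[1]-p[0]; print(l.round(1),p.round(3)[:,:2].tolist(),np.arctan2(v[1],v[0])%np.pi)
z=cv2.resize(im[150:320,180:400],None,fx=3.5,fy=3.5,interpolation=2); cv2.imwrite('pics/c1.png',z)
E
```

```text
[[0.025, -0.989, 0.147], [-0.999, -0.028, -0.017], [0.021, -0.147, -0.989]]
[ 0.51091121 -0.03901017  0.028     ]
plate ((192.08885192871094, 211.50196838378906), (5.354233741760254, 54.98642349243164), 1.2730300426483154)
[[0.43275637 0.21182451 0.095     ]
 [0.55721484 0.21653148 0.095     ]
 [0.55727024 0.20426749 0.095     ]
 [0.43286871 0.1997557  0.095     ]]
top ((350.2991027832031, 197.86972045898438), (45.13079833984375, 35.8017463684082), 88.26429748535156)
[[ 0.56002551 -0.09682004  0.22      ]
 [ 0.56441701 -0.16901235  0.22      ]
 [ 0.47315327 -0.17244738  0.22      ]
 [ 0.46912384 -0.10122673  0.22      ]] [ 0.51667991 -0.13487662  0.22      ]
bump [[0.4985678  0.17638626 0.06      ]]
[189.3 238.1 189.2 183.1] [[0.437, 0.222], [0.567, 0.23]] 0.06236547741471964
[299.4 243.9 196.9 246.7] [[0.431, -0.035], [0.418, 0.203]] 1.6263720640658557
[191.9 184.2 325.7 180.5] [[0.565, 0.223], [0.583, -0.093]] 1.6271046941702503
[380.9 181.9 383.6 238.2] [[0.583, -0.224], [0.45, -0.231]] 0.05181666000688345
[241.8 239.1 339.3 236.7] [[0.439, 0.099], [0.451, -0.128]] 1.6228913125902464
[219.4 191.5 324.4 188.6] [[0.549, 0.157], [0.563, -0.09]] 1.6270546354389015
[324.3 230.9 205.6 234.2] [[0.463, -0.092], [0.448, 0.184]] 1.626856557632549
[290.6 187.1 230.6 188.5] [[0.565, -0.011], [0.557, 0.131]] 1.6239284095222997
```

View pics/c1.png

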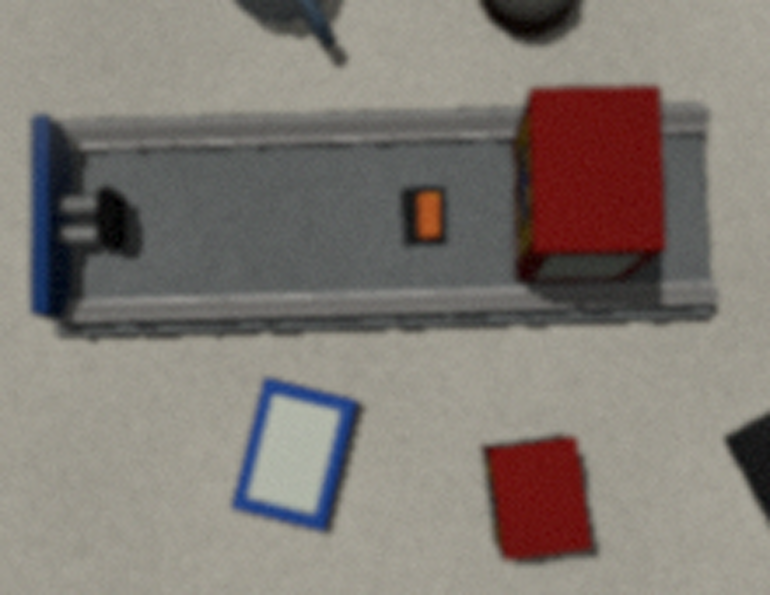

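The crop shows the lane running nearly along +y, the carton centred across it, and the catch at crop (428,215). Lane yaw is about 1.626 rad and its origin is near (0.511, -0.032). The carton stands from lane x ≈ -141 to -65 mm.

First I lift and turn so that tool x points along the lane. The fingers open to 46 mm so they can straddle the catch.

Emit:
servo_tool:
  moves:
    - [[0,0,-13,0,0,10,46],[0,0,-13,0,0,10,46],[0,0,-13,0,0,10,46],[0,0,-13,0,0,10,46],[0,0,-13,0,0,10,46],[0,0,-13,0,0,10,46],[0,0,-12,0,0,9.7,46]]

```text
time: 1.08
tool_pos: [0.1851, 0.5968, 0.3355]
tool_rot: [0.0, 0.69, 0.724, -0.0]
contact_force: [-0.5, 0.9, -0.2]
gripper_width: 0.539
grasp_force: 0.0
```

```bash
cat > st.py <<'E'
from h import *
s=manip.state(); q=np.array(s['tool_rot']); R=Rot.from_quat(q[[1,2,3,0]]).as_matrix(); p=np.array(s['tool_pos'])
O=np.array([.511,-.032]); a=1.6265; u=np.array([np.cos(a),np.sin(a)]); w=np.array([-u[1],u[0]])
print('t',round(s['time'],2),'lane x,y,z mm',((p[:2]-O)@u*1e3).round(1),((p[:2]-O)@w*1e3).round(1),(p[2]*1e3).round(1),'R',R.round(3).tolist(),'F',np.round(s['contact_force'],1),'w',s['gripper_width'],'tips',manip.tcp_to_tips,'yaw',np.arctan2(R[1,0],R[0,0])-a,'vec mm',((np.array([.511,-.032])-u[1]*0-p[:2])*1e3).round())
E
python3 st.py; python3 - <<'E'
from loc import *
print(onz(d,[[412,228],[411,205]],0.0))
E
```

```text
t 1.07 lane x,y,z mm 646.0 290.4 335.5 R [[-0.048, 0.999, -0.0], [0.999, 0.048, -0.0], [-0.0, -0.0, -1.0]] F [-0.5  0.9 -0.2] w 0.5391947271124199 tips 0.014 yaw -0.00777115611324275 vec mm [ 326. -629.]
[[ 0.47963033 -0.30957529  0.        ]
 [ 0.53649499 -0.30729914  0.        ]]
```

Emit:
servo_tool:
  moves:
    - [[-20,7,0,0,0,-0.4,46],[-40,14,0,0,0,0,46],[-40,14,0,0,0,0,46],[-40,14,0,0,0,0,46],[-40,14,0,0,0,0,46],[-40,14,0,0,0,0,46],[-40,14,0,0,0,0,46],[-40,14,0,0,0,0,46],[-40,14,0,0,0,0,46],[-40,14,0,0,0,0,46],[-40,14,0,0,0,0,46],[-40,14,0,0,0,0,46]]

```text
time: 2.62
tool_pos: [0.3737, 0.1461, 0.335]
tool_rot: [0.0, 0.684, 0.729, 0.0]
contact_force: [0.1, -1.0, 0.1]
gripper_width: 0.54
grasp_force: 0.0
```

Emit:
servo_tool:
  moves:
    - [[-40,14,0,0,0,0,46],[-40,14,0,0,0,0,46],[-40,14,0,0,0,0,46],[-40,14,0,0,0,0,46],[-40,14,0,0,0,0,46],[-40,14,0,0,0,0,46],[-40,14,0,0,0,0,46],[-40,14,0,0,0,0,46],[-30,11,0,0,0,0,46],[-15,5,0,0,0,0,46],[0,0,0,0,0,0,46]]

```text
time: 4.0
tool_pos: [0.5233, -0.2094, 0.3347]
tool_rot: [-0.001, 0.685, 0.728, -0.0]
contact_force: [-1.1, 0.8, -0.1]
gripper_width: 0.538
grasp_force: 0.0
```

```bash
python3 st.py
```

```text
t 4.0 lane x,y,z mm -177.8 -2.4 334.7 R [[-0.061, 0.998, -0.001], [0.998, 0.061, 0.001], [0.001, -0.001, -1.0]] F [-1.1  0.8 -0.1] w 0.5375032483856212 tips 0.014 yaw 0.004871857088562859 vec mm [-12. 177.]
```

Emit:
servo_tool:
  moves:
    - [[-6,-2,0,0,0,0,46],[0,0,0,0,0,0,46],[0,0,20,0,0,0,46],[0,0,35,0,0,0,46],[0,0,35,0,0,0,46],[0,0,25,0,0,0,46],[0,0,10,0,0,0,46],[0,0,0,0,0,0,46]]

```text
time: 5.0
tool_pos: [0.5213, -0.2148, 0.2092]
tool_rot: [-0.001, 0.685, 0.728, -0.0]
contact_force: [-0.7, -0.2, 0.5]
gripper_width: 0.542
grasp_force: 0.0
```

```bash
python3 st.py; python3 - <<'E'
from h import *
t=grab('top')['image'][140:280,280:440]; s=grab('side')['image'][60:240,260:420]
cv2.imwrite('pics/c2.png',np.hstack([cv2.resize(t,(400,350)),cv2.resize(s,(360,350))]))
E
```

```text
t 5.0 lane x,y,z mm -183.1 -0.1 209.2 R [[-0.061, 0.998, -0.002], [0.998, 0.061, 0.001], [0.001, -0.001, -1.0]] F [-0.7 -0.2  0.5] w 0.5416667211844021 tips 0.014 yaw 0.0050753983447522355 vec mm [-10. 183.]
```

View pics/c2.png

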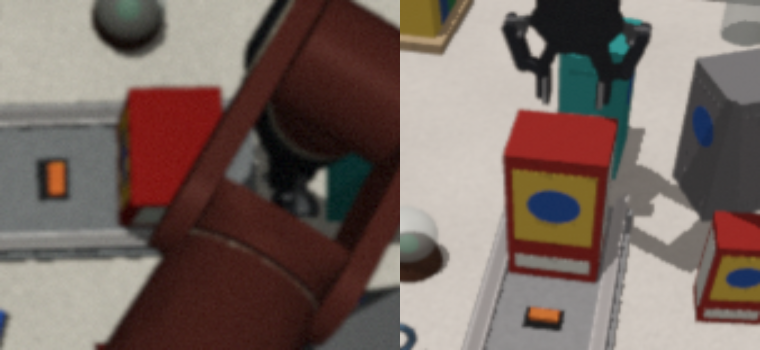

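Left (top view): the gripper is behind the carton. Right (side view): both fingertips at (543,95) and (603,100) sit behind the carton's upper part, clear of it and about centred. I now approach and start the arc.

Emit:
servo_tool:
  moves:
    - [[8,0,5,0,0,0,46],[8,0,0,0,0,-0.3,46],[6,0,0,0,0,0,46],[4,0,0,0,0,0,46],[2,0,0,0,0,0,46],[3,0,-1.2,0,0,0,46],[3,0,-1.2,0,0,0,46],[3,0,-1.2,0,0,0,46],[3,0,-1.2,0,0,0,46]]

```text
time: 6.22
tool_pos: [0.5192, -0.1753, 0.2102]
tool_rot: [0.0, 0.684, 0.73, -0.0]
contact_force: [-0.5, -0.7, -0.3]
gripper_width: 0.533
grasp_force: 0.3
```

```bash
python3 st.py; python3 - <<'E'
from h import *
s=grab('side')['image'][60:240,260:420]
cv2.imwrite('pics/c3.png',cv2.resize(s,(480,540)))
E
```

```text
t 6.22 lane x,y,z mm -143.5 -0.2 210.2 R [[-0.066, 0.998, 0.0], [0.998, 0.066, -0.0], [-0.0, 0.0, -1.0]] F [-0.5 -0.7 -0.3] w 0.5326173924433153 tips 0.014 yaw 0.00987734888834102 vec mm [ -8. 143.]
```

View pics/c3.png

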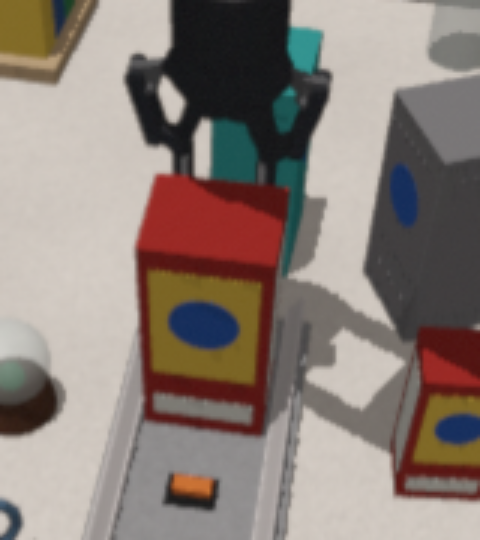

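The carton has begun to tip, its top leaning towards the camera, with the two fingertips at (182,160) and (265,165) on its rear face. I continue along the arc.

Emit:
servo_tool:
  moves:
    - [[3.5,0,-1.3,0,0,0.4,46],[4,0,-1.3,0,0,0,46],[4,0,-1.3,0,0,0,46],[4,0,-1.2,0,0,0,46],[4,0,-1.1,0,0,0,46],[4,0,-1,0,0,0,46],[4,0,-0.9,0,0,0,46],[4,0,-0.8,0,0,0,46],[4,0,-0.7,0,0,0,46],[4,0,-0.6,0,0,0,46]]

```text
time: 7.52
tool_pos: [0.5168, -0.1356, 0.2203]
tool_rot: [-0.0, 0.686, 0.728, 0.0]
contact_force: [0.3, 0.4, 0.2]
gripper_width: 0.537
grasp_force: 0.2
```

```bash
python3 st.py
```

```text
t 7.53 lane x,y,z mm -103.8 -0.0 220.3 R [[-0.059, 0.998, -0.0], [0.998, 0.059, 0.0], [0.0, -0.0, -1.0]] F [0.3 0.4 0.2] w 0.536656502329915 tips 0.014 yaw 0.0030792071841165836 vec mm [ -6. 104.]
```

Emit:
servo_tool:
  moves:
    - [[4,0,-0.5,0,0,0,46],[4,0,-0.4,0,0,0,46],[4,0,-0.3,0,0,0,46],[4,0,-0.2,0,0,0,46],[3,0,-0.2,0,0,0,46],[2,0,-0.2,0,0,0,46],[2,0,0,0,0,0,46],[0,0,0,0,0,0,46],[0,0,0,0,0,0,46],[0,0,0,0,0,0,46]]

```text
time: 8.78
tool_pos: [0.5155, -0.113, 0.2221]
tool_rot: [-0.0, 0.686, 0.728, -0.0]
contact_force: [0.5, 0.5, -0.8]
gripper_width: 0.536
grasp_force: 0.0
```

```bash
python3 st.py; python3 - <<'E'
from h import *
s=grab('side')['image'][60:340,220:420]
cv2.imwrite('pics/c4.png',cv2.resize(s,(400,560)))
E
```

```text
t 8.78 lane x,y,z mm -81.1 0.0 222.1 R [[-0.059, 0.998, -0.0], [0.998, 0.059, 0.0], [0.0, -0.0, -1.0]] F [ 0.5  0.5 -0.8] w 0.5361463617955193 tips 0.014 yaw 0.0029610580555794463 vec mm [-4. 81.]
```

View pics/c4.png

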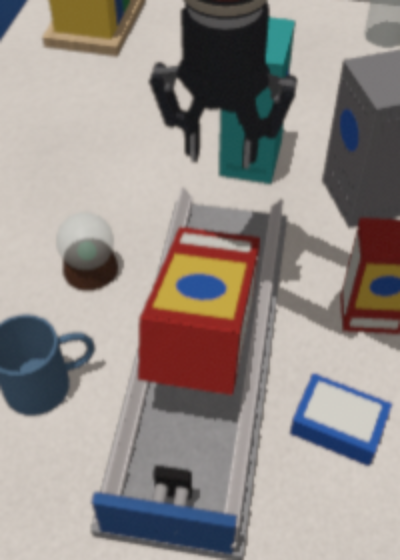

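The carton has fallen and lies in the lane, its underside edge at crop (180,230)–(260,237), fingers clear and bystanders untouched. Next I measure its position.

```bash
cat > car.py <<'E'
from h import *
d=grab('side'); hsv=cv2.cvtColor(d['image'],cv2.COLOR_BGR2HSV)
m=cv2.inRange(hsv,(0,120,60),(8,255,255))|cv2.inRange(hsv,(172,120,60),(180,255,255))
O=np.array([.511,-.032]); a=1.6265; u=np.array([np.cos(a),np.sin(a)]); w=np.array([-u[1],u[0]])
m[:150]=0;m[:,:270]=0;m[:,365:]=0; m=cv2.morphologyEx(m,cv2.MORPH_OPEN,np.ones((2,2)))
c=np.vstack(cv2.findContours(m,0,1)[0]); h=cv2.convexHull(c); p=cv2.approxPolyDP(h,4,True).reshape(-1,2)
P=onz(d,p,.096)
for q,x in zip(p,P): print(q,'lane',((x[:2]-O)@u*1e3).round(1),((x[:2]-O)@w*1e3).round(1))
E
python3 car.py
```

```text
[308 183] lane -56.3 -43.7
[349 188] lane -56.9 49.5
[333 281] lane 172.8 46.8
[291 273] lane 169.9 -33.9
[288 256] lane 135.0 -47.4
```

Top edge is at lane x ≈ 135, so the underside is at about -65, as the arc predicts. I move back, go down behind it, and approach.

Emit:
servo_tool:
  moves:
    - [[-12,0,0,0,0,0,46],[-13,0,10,0,0,0,46],[0,0,30,0,0,0,46],[0,0,40,0,0,0,46],[0,0,40,0,0,0,46],[0,0,30,0,0,0,46],[0,0,13,0,0,0,46],[0,0,0,0,0,0,46],[12,0,0,0,0,0,46],[8,0,0,0,0,0,46]]

```text
time: 10.12
tool_pos: [0.5167, -0.1175, 0.0606]
tool_rot: [0.001, 0.686, 0.728, 0.001]
contact_force: [0.0, 0.1, 0.0]
gripper_width: 0.542
grasp_force: 0.0
```

```bash
python3 st.py
```

```text
t 10.12 lane x,y,z mm -85.7 -1.0 60.6 R [[-0.059, 0.998, 0.003], [0.998, 0.059, -0.001], [-0.001, 0.002, -1.0]] F [0.  0.1 0. ] w 0.5424901760274663 tips 0.014 yaw 0.00339613883606793 vec mm [-6. 85.]
```

Emit:
servo_tool:
  moves:
    - [[3,0,0,0,0,0,46],[3,0,0,0,0,0,46],[4,0,0,0,0,0,46],[4,0,0,0,0,0,46],[4,0,0,0,0,0,46]]

```text
time: 10.75
tool_pos: [0.5149, -0.1001, 0.0592]
tool_rot: [0.0, 0.686, 0.727, -0.0]
contact_force: [0.5, -2.7, 0.2]
gripper_width: 0.541
grasp_force: 0.0
```

In contact, with about 2.7 N of sliding friction. I push on towards the bumper.

Emit:
servo_tool:
  moves:
    - [[4,0,0,0,0,0,46],[4,0,0,0,0,0,46],[4,0,0,0,0,0,46],[4,0,0,0,0,0,46],[4,0,0,0,0,0,46],[4,0,0,0,0,0,46],[4,0,0,0,0,0,46],[4,0,0,0,0,0,46],[4,0,0,0,0,0,46],[4,0,0,0,0,0,46]]

```text
time: 12.0
tool_pos: [0.5124, -0.0598, 0.0591]
tool_rot: [0.0, 0.686, 0.728, -0.0]
contact_force: [-0.9, -2.5, 0.5]
gripper_width: 0.537
grasp_force: 0.0
```

```bash
python3 st.py; python3 car.py
```

```text
t 12.0 lane x,y,z mm -27.8 0.1 59.1 R [[-0.059, 0.998, 0.0], [0.998, 0.059, -0.0], [-0.0, 0.0, -1.0]] F [-0.9 -2.5  0.5] w 0.5371913366040888 tips 0.014 yaw 0.0030333037878771396 vec mm [-1. 28.]
[343 151] lane -171.3 21.3
[346 210] lane 5.1 50.4
[333 301] lane 211.6 52.5
[290 296] lane 215.3 -25.9
[285 275] lane 175.9 -44.1
[312 151] lane -159.0 -53.1
```

Emit:
servo_tool:
  moves:
    - [[3,0,0,0,0,0,46],[3,0,0,0,0,0,46],[2,0,0,0,0,0,46],[2,0,0,0,0,0,46],[1,0,0,0,0,0,46],[1,0,0,0,0,0,46]]

```text
time: 12.8
tool_pos: [0.5117, -0.048, 0.0591]
tool_rot: [-0.0, 0.686, 0.728, -0.0]
contact_force: [-0.3, -2.4, 0.3]
gripper_width: 0.541
grasp_force: 0.0
```

Emit:
servo_tool:
  moves:
    - [[1,0,0,0,0,0,46],[1,0,0,0,0,0,46],[1,0,0,0,0,0,46]]

```text
time: 13.18
tool_pos: [0.5115, -0.0454, 0.0591]
tool_rot: [0.0, 0.686, 0.728, -0.0]
contact_force: [0.5, -5.6, -0.0]
gripper_width: 0.536
grasp_force: 0.0
```

Emit:
servo_tool:
  moves:
    - [[1,0,0,0,0,0,46],[1,0,0,0,0,0,46]]

```text
time: 13.42
tool_pos: [0.5115, -0.0442, 0.0592]
tool_rot: [0.001, 0.686, 0.728, -0.001]
contact_force: [0.5, -8.4, 1.2]
gripper_width: 0.539
grasp_force: 0.0
```

Emit:
servo_tool:
  moves:
    - [[0.8,0,0,0,0,0,46],[0,0,0,0,0,0,46]]

```text
time: 13.68
tool_pos: [0.5115, -0.0437, 0.0592]
tool_rot: [0.001, 0.686, 0.728, -0.001]
contact_force: [-0.5, -8.6, 0.6]
gripper_width: 0.532
grasp_force: 0.0
```

Emit:
servo_tool:
  moves:
    - [[0.7,0,0,0,0,0,46],[0,0,0,0,0,0,46]]

```text
time: 13.92
tool_pos: [0.5115, -0.0433, 0.0593]
tool_rot: [0.001, 0.686, 0.728, -0.001]
contact_force: [-0.0, -9.3, -0.8]
gripper_width: 0.539
grasp_force: 0.0
```

```bash
cat > v.py <<'E'
import sys
from h import *
s=grab('side')['image'][150:350,240:400]; t=grab('top')['image'][170:260,180:400]
w=cv2.resize(s,(400,500)); t=cv2.resize(t,(400,164)); t=np.vstack([t,np.zeros((336,400,3),np.uint8)])
cv2.imwrite('pics/'+sys.argv[1],np.hstack([w,t]))
im=grab('side')['image'];hs=cv2.cvtColor(im,cv2.COLOR_BGR2HSV)[170:260,300:360];m=cv2.inRange(hs,(8,180,150),(18,255,255));ys,xs=np.nonzero(m);print('orange',len(xs),xs.mean()+300 if len(xs) else 0,ys.mean()+170 if len(xs) else 0)
d=manip.grab_frame('top');hs=cv2.cvtColor(d['image'],cv2.COLOR_BGR2HSV)[195:230,280:330];m=cv2.inRange(hs,(8,150,60),(20,255,255));print('top orange',cv2.countNonZero(m))
E
python3 v.py c5.png; python3 st.py
```

```text
orange 31 326.0322580645161 239.2258064516129
top orange 0
t 14.12 lane x,y,z mm -11.4 0.1 59.3 R [[-0.059, 0.998, 0.0], [0.998, 0.059, -0.004], [-0.004, 0.0, -1.0]] F [  0.1 -10.3  -0.4] w 0.5404285057147312 tips 0.014 yaw 0.003265092910197165 vec mm [-0. 11.]
```

View pics/c5.png

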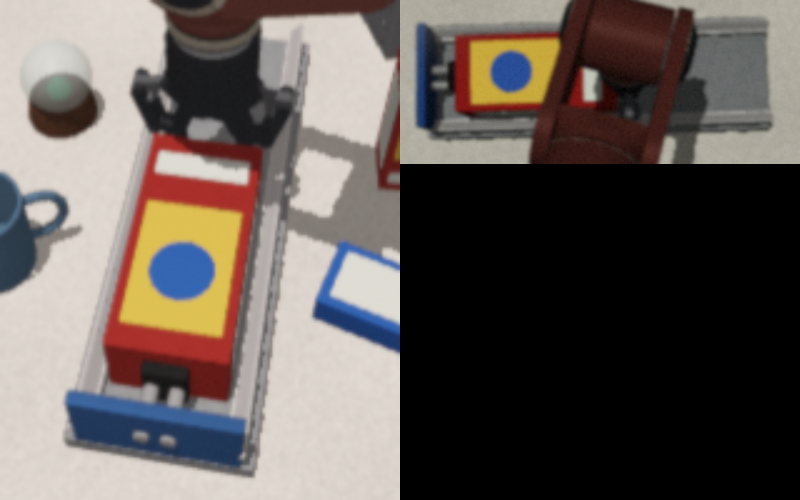

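The carton is against the bumper (crop (165,375)) between the rails, and the catch is hidden behind it. I push a little farther; the force is 10 N.

Emit:
servo_tool:
  moves:
    - [[0.8,0,0,0,0,0,46],[0,0,0,0,0,0,46]]

```text
time: 14.38
tool_pos: [0.5115, -0.0429, 0.0594]
tool_rot: [0.002, 0.686, 0.728, -0.001]
contact_force: [-0.2, -11.9, 0.1]
gripper_width: 0.539
grasp_force: 0.0
```

Emit:
servo_tool:
  moves:
    - [[0.8,0,0,0,0,0,46],[0,0,0,0,0,0,46],[0,0,0,0,0,0,46]]

```text
time: 14.75
tool_pos: [0.5115, -0.0424, 0.0595]
tool_rot: [0.002, 0.686, 0.728, -0.002]
contact_force: [-0.4, -12.1, 0.2]
gripper_width: 0.539
grasp_force: 0.0
```

```bash
python3 st.py; python3 -c "
from h import *
d=grab('wrist','w1.png');hs=cv2.cvtColor(d['image'],cv2.COLOR_BGR2HSV);m=cv2.inRange(hs,(6,150,60),(20,255,255));print(cv2.boundingRect(m),cv2.countNonZero(m))"
```

```text
t 14.75 lane x,y,z mm -10.5 0.0 59.5 R [[-0.059, 0.998, 0.001], [0.998, 0.059, -0.005], [-0.005, 0.0, -1.0]] F [ -0.4 -12.1   0.2] w 0.5388870066975318 tips 0.014 yaw 0.0034030258447983464 vec mm [-1. 10.]
(0, 0, 624, 390) 545
```

View pics/w1.png

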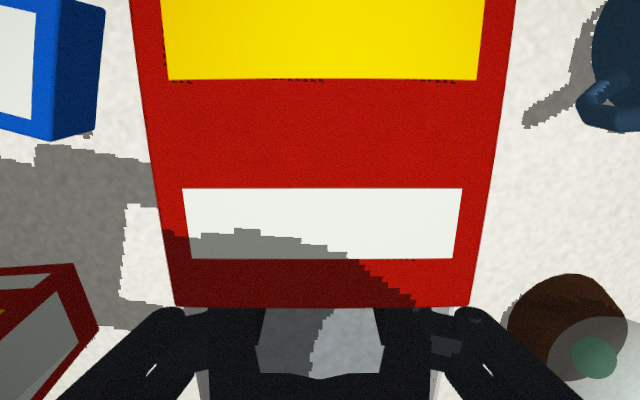

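The wrist view shows the carton straight in the lane with its edge at row 305; the deck behind it is hidden. I go slightly farther, then back off.

Emit:
servo_tool:
  moves:
    - [[0.8,0,0,0,0,0,46],[0,0,0,0,0,0,46]]

```text
time: 15.05
tool_pos: [0.5116, -0.042, 0.0596]
tool_rot: [0.002, 0.686, 0.728, -0.002]
contact_force: [-0.1, -14.4, -0.1]
gripper_width: 0.542
grasp_force: 0.0
```

Emit:
servo_tool:
  moves:
    - [[0.8,0,0,0,0,0,46],[0,0,0,0,0,0,46],[0,0,0,0,0,0,46]]

```text
time: 15.42
tool_pos: [0.5116, -0.0415, 0.0597]
tool_rot: [0.003, 0.686, 0.728, -0.002]
contact_force: [0.4, -15.8, 0.1]
gripper_width: 0.541
grasp_force: 0.0
```

Emit:
servo_tool:
  moves:
    - [[-1,0,0,0,0,0,46],[-1,0,0,0,0,0,46],[-1,0,0,0,0,0,46],[-2,0,0,0,0,0,46],[-4,0,0,0,0,0,46],[-12,0,0,0,0,0,46],[-25,0,0,0,0,0,46],[-40,0,0,0,0,0,46],[-40,0,0,0,0,0,46],[-20,0,0,0,0,0,46],[0,0,0,0,0,0,46]]

```text
time: 16.8
tool_pos: [0.5197, -0.1849, 0.059]
tool_rot: [-0.0, 0.687, 0.727, 0.0]
contact_force: [0.4, 0.3, -1.3]
gripper_width: 0.538
grasp_force: 0.0
```

Emit:
servo_tool:
  moves:
    - [[0,0,-20,0,0,0,46],[0,0,-40,0,0,0,46],[0,0,-50,0,0,0,46],[0,0,-50,0,0,0,46],[0,0,-40,0,0,0,46],[0,0,-20,0,0,0,46],[0,0,0,0,0,0,46]]

```text
time: 17.68
tool_pos: [0.5203, -0.1836, 0.281]
tool_rot: [0.002, 0.686, 0.728, 0.001]
contact_force: [-0.0, 0.0, -0.9]
gripper_width: 0.538
grasp_force: 0.0
```

```bash
python3 - <<'E'
from h import *
d=grab('wrist'); t=grab('top'); s=grab('side')
for n,D in(('w',d),('t',t)):
    hs=cv2.cvtColor(D['image'],cv2.COLOR_BGR2HSV);print(n,cv2.boundingRect(cv2.inRange(hs[150:300] if n=='t' else hs,(7,150,60),(18,255,255))))
c=np.round(proj(t,[[.5115,-.039,.02]])[0]).astype(int); print(c)
T=cv2.resize(t['image'][170:260,180:400],(400,164)); 
S=cv2.resize(s['image'][150:350,240:400],(400,500),interpolation=2)
W=cv2.resize(d['image'],(400,250))
cv2.imwrite('pics/c6.png',np.hstack([S,np.vstack([T,W,np.zeros((86,400,3),np.uint8)])]))
E
python3 st.py
```

```text
w (45, 3, 289, 99)
t (0, 0, 454, 146)
[302 211]
t 17.82 lane x,y,z mm -151.6 0.7 276.6 R [[-0.059, 0.998, -0.004], [0.998, 0.059, 0.002], [0.002, -0.003, -1.0]] F [-0.7  0.9 -0. ] w 0.5401337854881504 tips 0.014 yaw 0.0033523724599986426 vec mm [ -8. 151.]
```

View pics/c6.png

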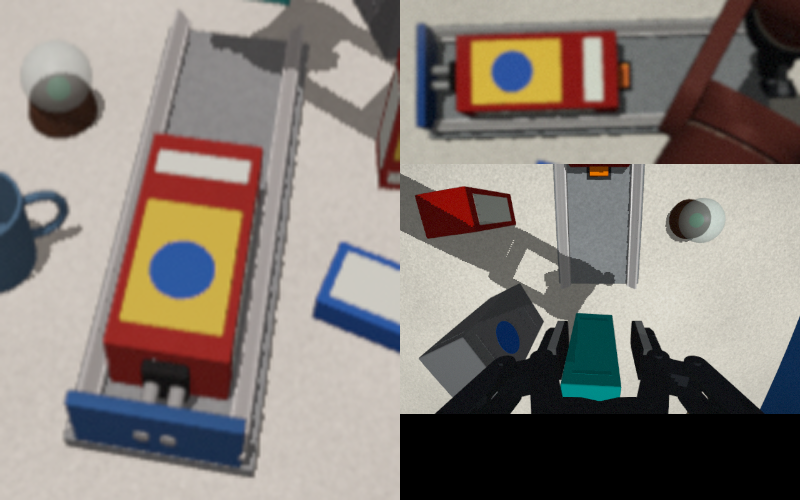

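The top and wrist views show the orange catch fully uncovered just behind the carton (top view at (625,75)). The bumper is still touching and the bystanders are untouched. One close look to check that the catch is up.

```bash
python3 - <<'E'
from h import *
O=np.array([.511,-.032]); a=1.6265; u=np.array([np.cos(a),np.sin(a)]); w=np.array([-u[1],u[0]])
out=[]
for n in('wrist','top'):
    d=grab(n); im=d['image']; hs=cv2.cvtColor(im,cv2.COLOR_BGR2HSV); m=cv2.inRange(hs,(5,140,60),(20,255,255))
    f=lambda x,y,z: proj(d,[np.r_[O+x*u+y*w,z]])[0].round(1)
    c=f(-.007,0,.028).astype(int); x0,y0=max(c[0]-35,0),max(c[1]-25,0); sub=m[y0:y0+50,x0:x0+70]
    b=cv2.boundingRect(sub); print(n,'orange box',b[0]+x0,b[1]+y0,b[2:])
    for z in(.028,.020): print(z,'far',f(0,-.015,z),f(0,.015,z),'near',f(-.014,-.015,z),f(-.014,.015,z))
    out.append(cv2.resize(im[y0:y0+50,x0:x0+70],(560,290),interpolation=cv2.INTER_CUBIC))
cv2.imwrite('pics/c7.png',np.vstack(out))
E
```

```text
wrist orange box 294 0 (53, 21)
0.028 far [337.9   5.5] [307.5   5.4] near [337.6  20.7] [307.5  20.5]
0.02 far [337.5   7.1] [307.7   7. ] near [337.3  21.9] [307.8  21.7]
top orange box 267 190 (70, 45)
0.028 far [298.9 204.6] [299.2 217.1] near [304.8 204.5] [305.1 217. ]
0.02 far [298.9 205.1] [299.2 217.5] near [304.7 204.9] [305.1 217.3]
```

View pics/c7.png

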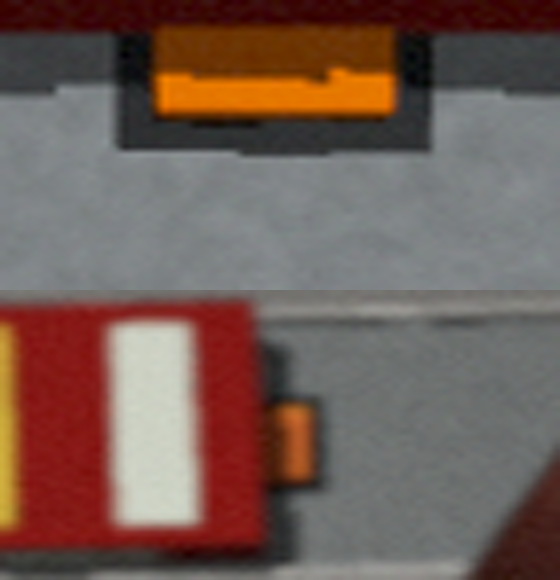

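The catch is uncovered over its whole length. The carton's shadow edge steps between the deck (row 93) and the catch top (row 72), so the catch stands up behind the carton. The robot is clear.

```bash
python3 -c "
from plant import manip
print(manip.job_done())"
```

```text
the job is handed in; nothing more can be done
None
```

I handed the job in: the carton lies along the lane, held against the bumper by the raised catch; the highest push force I read was about 16 N, the robot is clear, and the mug, globe and card box were left alone.

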